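# Seat the loose crank by feel and clamp the pipe

### The job

Take the loose crank out of its wooden rest and put its square end down the well of the vice, feeling gently for the hidden square socket (no hard pressing) until it drops fully home. Then wind it clockwise, seen from above, until the sprung jaw plate holds the standing pipe firmly against the fixed jaw, pressed in about half of its spring travel and not overtightened; leave the crank seated in the vice and the pipe upright.

Things in the scene. Friction and masses are not known exactly. Their poses are not given: they have to be found in the camera images.
- vice: grey bench vice fixed to the table. Origin: on the table under the well's axis; x along the bed to the fixed jaw, z up. Gear housing round the origin: 76 (x) x 80 (y), 100 mm high, with the round well (24.5 mm, 3 mm chamfer) in its top. Bed 94 mm wide, x = -54 to 208 mm, top at z = 12 mm. Fixed jaw: flat face at x = 163 mm, 84 mm wide, top at z = 62 mm
- well_mouth (a point): centre of the well's mouth, on the top of the gear housing, 100 mm above the table
- well_floor (a point): floor of the square socket in the well, on its axis, 42 mm below the mouth. Socket 17.4 mm square, 16 mm deep with the 2 mm chamfer of its rim, which lies 26 mm below the mouth. Its angle differs every time, is not measured and hardly seen. It turns the vice's screw (resists with 0.35 N m, stays where left): clockwise from above closes the jaw, 6 mm per radian
- crank: loose steel crank, 0.43 kg, upright in its rest. Origin: centre of the hub's underside, z up. Shank below it: 16 mm square, flats facing x and y, 46 mm long. Arm z = 0 to 10 mm, 18 mm wide, along +x to the knob, 43 mm to -x. Grip block on the hub 26 (x) x 24 (y) mm, z = 9 to 43 mm. Home in the socket the origin is 4 mm above the well's mouth; resting on the socket's rim 20 mm
- crank_tip (a point): centre of the lower end of the crank's shank, 46 mm below the crank's origin
- crank_knob_top (a point): centre of the top of the crank's knob: a black upright handle, 22 mm thick and 50 mm tall, 75 mm out from the crank's axis, that spins freely on its pin; this point is 61 mm above the crank's origin
- crank_rest: wooden block, 76 x 76 x 60 mm, fixed to the table, with a round hole 26 mm across and 50 mm deep in its top, in which the crank stands. Origin: centre of its underside
- pipe: piece of grey steel pipe, 47 mm across, 91 mm tall, standing loose on the vice's bed between the jaws. Origin: centre of its lower end, z along its axis
- jaw (a joint): travel of the vice's moving jaw towards the fixed jaw, in m. The face of its sprung plate, unloaded, is at x = 94 mm + this value in the vice's frame, so it grips the pipe (47 mm) against the fixed jaw at 0.022; every further mm presses the plate 1 mm in
- jaw_plate: dark steel plate, 6 x 80 x 44 mm, in front of the moving jaw, sprung: it yields 8 mm at most with 8 N per mm, and behind that it is solid. Origin: its centre, 3 mm behind its face; x towards the fixed jaw
- stud_tin: open tin of studs, 64 mm across, 46 mm tall, a bystander. Origin: centre of its underside
- hold_weight: iron holding weight with loop, 35 x 55 x 71 mm, a bystander. Origin: centre of its underside
- tape_roll: roll of marking tape, 91 mm across, 24 mm tall, a bystander. Origin: centre of its underside
Mind the look-alikes: they are no part of the job. There is more than one size of the crank; the job needs the largest.

How it is judged:
By the outcome, as a careful person would: the job done as asked, in the order asked, and still so for the second after the job is handed in, with the robot touching nothing.
It also fails if it takes over 72 s, if anything falls off the work surface, if the arm or the gripper's body presses on something with over 40 N, if the wrist force passes 120 N, or if a joint passes its speed limit or range.

### The arm

A 6-joint arm with a two-finger parallel gripper is mounted at the origin on a cart in front of the work surface, level with it; the furniture and walls round the work are solid. World frame = base frame: x ahead of the robot, y to its left, z up, the work surface at z = 0. Lengths are in m, angles in rad, forces in N, time in s.
With the tool pointing down it reaches from about 0.35 to 0.775 m from the base axis. Payload 7.3 kg.
Tool frame: the origin (TCP) lies at the centre of the arm's flange, where the gripper is bolted on; the fingertips stand 178 mm ahead of it and the grasp point (between the pads) lies 159 mm ahead of it; z points along the fingers, y is the line along which they close (so a half turn about z gives the same grasp; the last joint's range is limited). The gripper opens to 92 mm and grips with 3 to 60 N. Pads are 19 mm wide; open, the fingers measure 130 mm over their backs; the gripper's body (75 mm by 190 mm) begins 47 mm behind the grasp point.
Start: joints at [-1.328, 0.342, 1.524, -0, 1.275, -0.146], TCP at [0.199, -0.486, 0.405] pointing down, gripper open.
Joint ranges: [-2.53, 2.53], [-0.77, 2.02], [0.04, 2.7], [-1, 4.14], [0.28, 2.66], [-3.11, 3.11]. Speed limits (rad/s): [2.57, 2.57, 3.14, 3.14, 3.14, 3.14].

### API

Orientations are given as [roll, pitch, yaw] about the fixed x, y, z axes, in that order (R = Rz(yaw) Ry(pitch) Rx(roll)).
In Python, from cell import telemetry, vision, ticket gives the robot as it stands.
- The arm moves only by the shell command python3 -m crank 'ROWS' [FORCE]. ROWS is JSON, a list of rows, each a list of 5 numbers: the gripper command: -1 is shut, 1 is fully open, values between are in proportion, then the shift along the tool's x, y, z in mm, then the turn about the tool's z in rad. In form: [[fingers, dx, dy, dz, roll], ...]. A call has 1 to 12 rows; each row is the pose to reach, as a shift and turn from the pose commanded when the call began, along the tool's axes at that moment; what a row does not reach only later rows make up. A row lasts 1/12 s, in which the tool goes at most 41.7 mm and 7.16 degrees, less where a joint would pass 70% of its speed; a pose out of reach is approached as far as the arm can. A call with a gripper value outside its range is refused whole. The fingers move at their own pace and stop on an object; FORCE is the grip in N (left out, the last holds). Time passes only in rows, so rows that repeat a pose let the fingers close. It gives the time, the measured TCP pose, the force, the opening and the grip force at its end, in the units of the state.
- telemetry.observe(): the state, without advancing time (a new reading comes with each control period).
- vision.read_camera(name): name is "side" or "top"; returns (picture, depth): 420x560x3 uint8, red, green, blue; 420x560 float32, m along the optical axis (not along the pixel's ray), 0 where there is no reading.
- vision.get_calibration(name): a dict with "camera_matrix" (3x3 intrinsics, pixels), "rvec" (rotation vector, rad) and "tvec" (3), from world to camera coordinates, as OpenCV has them. Camera axes: x right, y down, z forward; pixel columns grow to the right and rows downward; lengths in m; the calibration is good to about 2 mm. A picture is of the moment at which its call begins. get_calibration takes no time and is no camera call.
- ticket.hand_in(): hands the job in; it is judged then, once.
The state is a dict: "time": time; "qpos": joint angles; "qvel": joint speeds; "joint_efforts": joint torques, N m; "tool_pos": TCP position; "tool_rot": TCP orientation; "contact_force": force on the tool from outside, world axes, zero at the start; "torque": the same for the moment, N m; "opening": finger opening in m; "grip_force": force on a finger pad.
Only numpy, scipy, OpenCV 4.12 (cv2) and the standard library are available. Lean on these libraries where they do the work, as an engineer would, in place of code of your own. Each camera call takes 0.05 s, during which the arm holds its last target. There are 200 camera calls.

## Working session

There is one attempt and no reset: what is moved stays moved. The work goes in short steps, Python scripts to look and compute and a shell command to move; the robot and the scene stay as the last step left them, time stands still between calls to the robot, and variables do not carry over. Pictures are saved under pics/ and viewed, at most 10 in all, crops included, and the job is handed in when it is done.

```bash
mkdir -p pics; ls; cat > h.py <<'E'
import numpy as np, cv2
from cell import telemetry, vision, ticket
def cal(n):
    c=vision.get_calibration(n);return np.array(c["camera_matrix"]),cv2.Rodrigues(np.array(c["rvec"],float))[0],np.array(c["tvec"],float).ravel()
def ray(n,u,v,z):
    K,R,t=cal(n);d=R.T@np.linalg.solve(K,[u,v,1.]);o=-R.T@t
    return o+d*(z-o[2])/d[2]
def cloud(n,depth):
    K,R,t=cal(n);v,u=np.mgrid[:420,:560]
    p=np.stack([(u-K[0,2])/K[0,0]*depth,(v-K[1,2])/K[1,1]*depth,depth],-1)
    return (p-t)@R
def proj(n,P):
    K,R,t=cal(n);p=K@(R@np.array(P,float)+t);return p[:2]/p[2]
E
python3 - <<'E'
from h import *
for n in("top","side"):
    p,d=vision.read_camera(n);np.savez(f"pics/{n}0.npz",p=p,d=d);cv2.imwrite(f"pics/{n}0.png",p[...,::-1])
    K,R,t=cal(n);print(n,K.round(1).tolist(),(-R.T@t).round(3),R[2].round(2))
s=telemetry.observe();print(s)
E
```

```text
pics
top [[459.3, 0.0, 284.2], [0.0, 459.3, 215.3], [0.0, 0.0, 1.0]] [0.364 0.048 1.195] [ 0.2   0.   -0.98]
side [[460.3, 0.0, 285.2], [0.0, 460.3, 207.1], [0.0, 0.0, 1.0]] [0.09  1.059 0.629] [ 0.4  -0.81 -0.42]
{'time': 0.1, 'qpos': array([-1.32799293e+00,  3.42667483e-01,  1.52490733e+00, -8.49969384e-06,
        1.27542164e+00, -1.46011639e-01]), 'qvel': array([-0.00154331, -0.00248659, -0.00216695, -0.00033896, -0.00132972,
        0.00051241]), 'joint_efforts': array([ 1.78447652e-03, -4.32004666e+01, -2.44694030e+01,  7.18727033e-02,
        5.26194123e-02, -3.63752940e-05]), 'tool_pos': array([ 0.19900895, -0.48569342,  0.40411174]), 'tool_rot': array([-3.14020261e+00, -1.96202098e-04,  3.88817382e-01]), 'contact_force': array([0.44316702, 0.03359248, 0.76840892]), 'torque': array([-0.00394775,  0.00389954, -0.00066043]), 'grip_force': 0.0, 'opening': 0.09155050506858171}
```

View pics/top0.png

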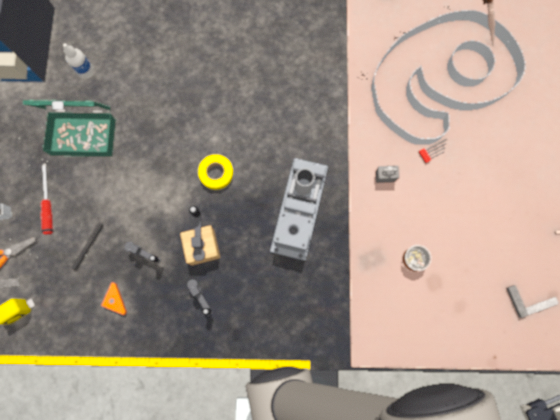

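View pics/side0.png

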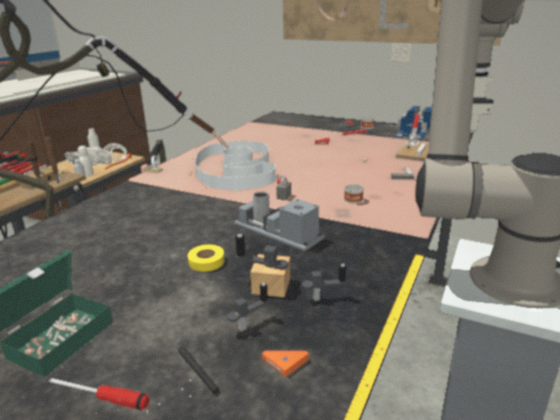

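Candidates for the crank are the one upright in the wooden rest (top 199,242, knob 194,210), one at (145,257), and one at (200,298). Next I'll check these in a close crop and measure them.

```bash
python3 - <<'E'
from h import *
a=np.load("pics/top0.npz");b=np.load("pics/side0.npz")
c1=cv2.resize(a['p'][145:325,100:340],(0,0),fx=3.3,fy=3.3,interpolation=cv2.INTER_CUBIC)
cv2.imwrite("pics/crop_top.png",c1[...,::-1])
c2=cv2.resize(b['p'][180:350,180:370],(0,0),fx=3.5,fy=3.5,interpolation=cv2.INTER_CUBIC)
cv2.imwrite("pics/crop_side.png",c2[:600,:,::-1])
C=cloud("top",a['d'])
for u,v in[(194,210),(199,242),(198,232),(187,255),(145,257),(158,268),(130,250),(200,298),(192,285),(208,312),(305,182),(305,176),(293,230),(285,225),(312,165),(300,205),(290,250),(245,250)]:print(u,v,C[v,u].round(3))
E
```

```text
194 210 [0.594 0.263 0.125]
199 242 [0.521 0.251 0.101]
198 232 [0.55  0.261 0.069]
187 255 [0.494 0.287 0.059]
145 257 [0.489 0.396 0.043]
158 268 [0.465 0.372 0.003]
130 250 [0.503 0.426 0.069]
200 298 [0.39  0.252 0.041]
192 285 [0.421 0.274 0.041]
208 312 [0.357 0.224 0.083]
305 182 [ 0.7   -0.006  0.014]
305 176 [ 0.708 -0.005  0.041]
293 230 [0.562 0.025 0.056]
285 225 [0.566 0.046 0.101]
312 165 [ 0.733 -0.022  0.059]
300 205 [0.626 0.008 0.058]
290 250 [0.517 0.031 0.011]
245 250 [0.516 0.149 0.002]
```

View pics/crop_top.png

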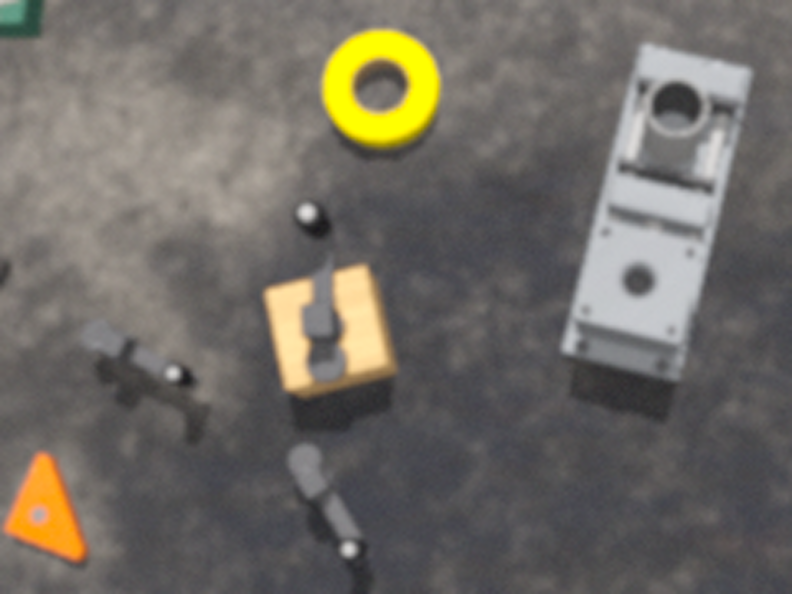

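View pics/crop_side.png

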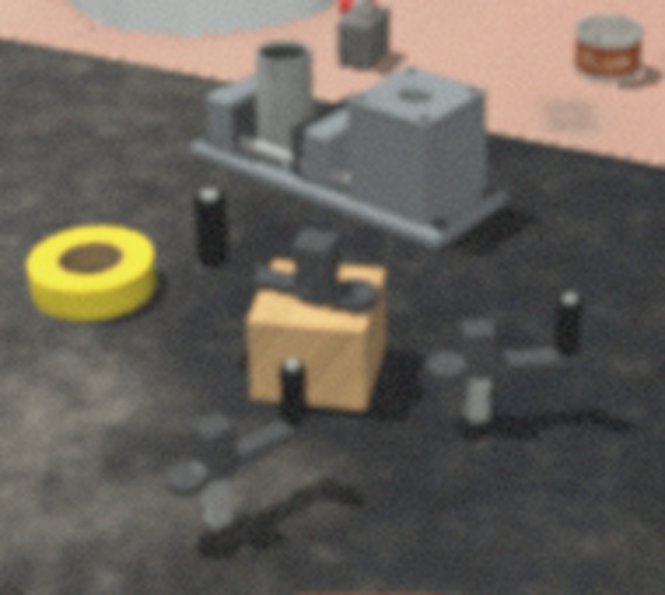

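The tall crank in the rest has its hub at crop (322,325) and knob at (310,215). Hub to knob is about 75 mm and the heights are 101 and 125 mm, so it matches. The others are smaller and stand on the bench. Next are the precise measurements.

```bash
python3 - <<'E'
from h import *
a=np.load("pics/top0.npz");b=np.load("pics/side0.npz")
D={'top':a,'side':b}
for n in D:
    C=cloud(n,D[n]['d']);hsv=cv2.cvtColor(D[n]['p'],cv2.COLOR_RGB2HSV)
    def stat(name,m):
        P=C[m];print(n,name,len(P),np.median(P,0).round(4),P.min(0).round(3),P.max(0).round(3), ) if len(P) else print(n,name,0)
        if len(P)>5:
            v,u=np.nonzero(m);print('   rect',[np.round(x,1) for x in cv2.minAreaRect(np.float32(P[:,:2]*1000))],'px',u.mean().round(1),v.mean().round(1))
    box=lambda x0,x1,y0,y1,z0,z1:(C[...,0]>x0)&(C[...,0]<x1)&(C[...,1]>y0)&(C[...,1]<y1)&(C[...,2]>z0)&(C[...,2]<z1)
    stat('grip',box(.48,.56,.21,.30,.096,.112))
    stat('knob',box(.56,.63,.22,.31,.114,.135))
    stat('arm',box(.46,.58,.21,.30,.066,.075))
    stat('rest',box(.45,.59,.19,.32,.056,.0645)&(hsv[...,1]>80)&(hsv[...,0]<25))
    stat('housing',box(.5,.66,-.04,.1,.094,.106))
    stat('pipe',box(.64,.76,-.06,.06,.094,.112))
    stat('fixjaw',box(.69,.80,-.08,.06,.055,.068))
    stat('bed',box(.48,.80,-.09,.09,.008,.017))
    # white-cap pixel
    g=D[n]['p'].astype(int).sum(-1)
    for nm,P0 in(('cap',(.594,.263,.121)),):
        u,v=proj(n,P0).astype(int);w=g[v-8:v+9,u-8:v and u+9]
        yy,xx=np.nonzero(w>0.6*w.max());q=(u-8+xx.mean(),v-8+yy.mean());print(n,'cap',q,ray(n,*q,.121).round(4))
    u,v=proj(n,(.576,.03,.100)).astype(int);w=g[v-13:v+14,u-13:u+14];yy,xx=np.nonzero(w<.62*np.median(w));print(n,'well',len(xx),u-13+np.median(xx),v-13+np.median(yy),ray(n,u-13+xx.mean(),v-13+yy.mean(),.1).round(4))
E
```

```text
top grip 107 [0.5209 0.2597 0.1025] [0.509 0.248 0.098] [0.536 0.272 0.106]
   rect [array([521.9, 259.7]), array([27.2, 22.8]), np.float64(4.6)] px 195.5 241.7
top knob 62 [0.5949 0.266  0.121 ] [0.586 0.257 0.115] [0.605 0.277 0.126]
   rect [array([596.5, 266.6]), array([19.1, 19.2]), np.float64(65.3)] px 193.1 209.7
top arm 252 [0.5121 0.2597 0.0698] [0.481 0.241 0.066] [0.579 0.282 0.075]
   rect [array([529.8, 257.6]), array([40.3, 98. ]), np.float64(84.1)] px 198.3 241.9
top rest 554 [0.5241 0.2482 0.0599] [0.476 0.213 0.056] [0.568 0.306 0.064]
   rect [array([521.2, 259.6]), array([78. , 76.6]), np.float64(15.2)] px 199.1 243.4
top housing 957 [0.5543 0.0257 0.0999] [ 0.511 -0.02   0.094] [0.599 0.072 0.106]
   rect [array([555.3,  25.4]), array([80.2, 76.7]), np.float64(77.1)] px 293.2 230.0
top pipe 110 [ 0.6882 -0.002   0.1016] [ 0.664 -0.024  0.094] [0.711 0.021 0.109]
   rect [array([686.8,  -1.4]), array([46.2, 45.7]), np.float64(63.2)] px 305.1 177.3
top fixjaw 336 [ 0.7265 -0.0151  0.0613] [ 0.692 -0.055  0.055] [0.748 0.028 0.068]
   rect [array([716.8, -11.9]), arr
[... 1087 characters left out ...]
5. ,  27.2]), array([86.7, 79.7]), np.float64(76.8)] px 298.8 207.6
side pipe 84 [0.6874 0.0023 0.0981] [ 0.664 -0.023  0.094] [0.711 0.026 0.103]
   rect [array([687.6,   0.8]), array([48.5, 47.5]), np.float64(87.3)] px 260.6 195.5
side fixjaw 91 [0.7278 0.0169 0.0595] [ 0.692 -0.029  0.055] [0.749 0.032 0.068]
   rect [array([730.5,  11.9]), array([44.5, 69.4]), np.float64(39.5)] px 248.3 206.8
side bed 429 [0.5898 0.0473 0.0104] [ 0.495 -0.006  0.008] [0.763 0.085 0.017]
   rect [array([628.9,  17.6]), array([ 91.4, 261.9]), np.float64(79.2)] px 282.0 234.9
side cap (np.float64(242.5142857142857), np.float64(231.0)) [0.6013 0.2474 0.121 ]
side well 49 285.0 194.0 [ 0.6264 -0.0274  0.1   ]
```

```bash
python3 -m crank '[[1,390,-300,0,-1.4],[1,390,-300,0,-1.4],[1,390,-300,0,-1.4],[1,390,-300,0,-1.4],[1,390,-300,0,-1.4],[1,390,-300,0,-1.4],[1,390,-300,0,-1.4],[1,390,-300,0,-1.4],[1,390,-300,0,-1.4],[1,390,-300,0,-1.4],[1,390,-300,0,-1.4],[1,390,-300,0,-1.4]]' 40
cat >> h.py <<'E'
from scipy.spatial.transform import Rotation as Ro
def go(x,y,z,yaw):
    s=telemetry.observe();R=Ro.from_euler('xyz',s['tool_rot']).as_matrix()
    d=R.T@(np.array([x,y,z])-s['tool_pos'])*1000
    tx=[np.cos(yaw),np.sin(yaw),0];v=R.T@tx
    print('t',round(s['time'],2),'shift',d.round(1),'roll',round(np.arctan2(v[1],v[0]),3),'yaw',round(np.arctan2(R[1,0],R[0,0]),3),'q1',s['qpos'][0].round(3),'q6',s['qpos'][5].round(3),'F',s['contact_force'].round(1),'T',s['torque'].round(3),'open',s['opening'].round(4),'grip',round(float(s['grip_force']),1),'pos',s['tool_pos'].round(4))
E
python3 -c "
from h import *
go(.521,.261,.36,3.24)"
```

```text
time: 1.1
tool_pos: [0.4469, -0.0577, 0.4046]
tool_rot: [3.142, -0.0, 1.796]
contact_force: [0.1, -1.0, -0.1]
opening: 0.0918
grip_force: 0.0Traceback (most recent call last):
  File "<string>", line 3, in <module>
    go(.521,.261,.36,3.24)
    ~~^^^^^^^^^^^^^^^^^^^^
  File "h.py", line 19, in go
    print('t',round(s['time'],2),'shift',d.round(1),'roll',round(np.arctan2(v[1],v[0]),3),'yaw',round(np.arctan2(R[1,0],R[0,0]),3),'q1',s['qpos'][0].round(3),'q6',s['qpos'][5].round(3),'F',s['contact_force'].round(1),'T',s['torque'].round(3),'open',s['opening'].round(4),'grip',round(float(s['grip_force']),1),'pos',s['tool_pos'].round(4))
                                                                                                                                                                                                                                                         ^^^^^^^^^^^^^^^^^^
AttributeError: 'float' object has no attribute 'round'
```

```bash
sed -i "s/s\['opening'\].round(4)/round(float(s['opening']),4)/" h.py
python3 -c "
from h import *
go(.521,.261,.36,3.24)"
```

```text
t 1.1 shift [294.1 143.5  44.7] roll -1.444 yaw 1.796 q1 -0.299 q6 -0.525 F [ 0.1 -1.  -0.1] T [-0.054 -0.089 -0.029] open 0.0918 grip 0.0 pos [ 0.4469 -0.0577  0.4046]
```

```bash
python3 -m crank '[[1,294,143,44,-1.444],[1,294,143,44,-1.444],[1,294,143,44,-1.444],[1,294,143,44,-1.444],[1,294,143,44,-1.444],[1,294,143,44,-1.444],[1,294,143,44,-1.444],[1,294,143,44,-1.444],[1,294,143,44,-1.444],[1,294,143,44,-1.444],[1,294,143,44,-1.444],[1,294,143,44,-1.444]]'
python3 -c "
from h import *
go(.521,.261,.249,3.24)
p,d=vision.read_camera('top');cv2.imwrite('pics/t1.png',cv2.resize(p[145:325,100:340],(0,0),fx=2.5,fy=2.5)[...,::-1])"
```

```text
time: 2.1
tool_pos: [0.5221, 0.258, 0.3599]
tool_rot: [-3.141, -0.001, -3.043]
contact_force: [-0.1, -0.2, 0.6]
opening: 0.0917
grip_force: 0.0
t 2.1 shift [  0.6   3.1 110.9] roll 0.0 yaw -3.043 q1 0.328 q6 -1.342 F [-0.1 -0.2  0.6] T [ 0.103 -0.165 -0.019] open 0.0917 grip 0.0 pos [0.5221 0.258  0.3599]
```

```bash
python3 -m crank '[[1,1,3,40,0],[1,1,3,80,0],[1,1,3,100,0],[1,1,3,111,0],[1,1,3,111,0],[-1,1,3,111,0],[-1,1,3,111,0],[-1,1,3,111,0],[-1,1,3,111,0],[-1,1,3,111,0],[-1,1,3,111,0],[-1,1,3,111,0]]' 25
python3 -c "
from h import *
go(.521,.261,.249,3.24)"
```

```text
time: 3.15
tool_pos: [0.521, 0.2605, 0.25]
tool_rot: [3.142, 0.001, -3.05]
contact_force: [-0.1, 0.1, 0.0]
opening: 0.0498
grip_force: 0.0
t 3.15 shift [-0.   0.5  1. ] roll -0.007 yaw -3.05 q1 0.332 q6 -1.33 F [-0.1  0.1  0. ] T [ 0.129 -0.104  0.006] open 0.0498 grip 0.0 pos [0.521  0.2605 0.25  ]
```

```bash
python3 -m crank '[[-1,0,0,0,0],[-1,0,0,0,0],[-1,0,0,0,0],[-1,0,0,0,0],[-1,0,0,0,0],[-1,0,0,0,0],[-1,0,0,0,0],[-1,0,0,0,0],[-1,0,0,0,0],[-1,0,0,0,0]]' 50
python3 -c "
from h import *
go(.521,.261,.249,3.24)"
```

```text
time: 3.98
tool_pos: [0.5209, 0.2606, 0.2497]
tool_rot: [3.142, 0.0, -3.05]
contact_force: [0.0, 0.8, -0.2]
opening: 0.0243
grip_force: 50.0
t 3.98 shift [-0.1  0.4  0.7] roll -0.007 yaw -3.05 q1 0.332 q6 -1.33 F [ 0.   0.8 -0.2] T [ 0.411 -0.124 -0.006] open 0.0243 grip 50.0 pos [0.5209 0.2606 0.2497]
```

```bash
python3 -m crank '[[-1,0,0,-20,0],[-1,0,0,-50,0],[-1,0,0,-85,0],[-1,0,0,-115,0],[-1,0,0,-115,0],[-1,0,0,-115,0]]'
python3 -c "
from h import *
go(.555,.0262,.365,4.336)"
```

```text
time: 4.48
tool_pos: [0.5209, 0.2604, 0.3656]
tool_rot: [3.141, 0.002, -3.05]
contact_force: [0.6, 1.0, -5.5]
opening: 0.0238
grip_force: 50.0
t 4.48 shift [ -12.6 -236.3    0.6] roll -1.103 yaw -3.05 q1 0.332 q6 -1.33 F [ 0.6  1.  -5.5] T [ 0.057 -0.118 -0.008] open 0.0238 grip 50.0 pos [0.5209 0.2604 0.3656]
```

```bash
python3 -m crank '[[-1,-13,-236,0,-1.1],[-1,-13,-236,0,-1.1],[-1,-13,-236,0,-1.1],[-1,-13,-236,0,-1.1],[-1,-13,-236,0,-1.1],[-1,-13,-236,0,-1.1],[-1,-13,-236,0,-1.1],[-1,-13,-236,0,-1.1],[-1,-13,-236,0,-1.1],[-1,-13,-236,0,-1.1],[-1,-13,-236,0,-1.1],[-1,-13,-236,0,-1.1]]'
python3 - <<'E'
from h import *
go(.555,.0262,.36,4.336)
s=telemetry.observe();print(s['tool_pos'])
for n in('top','side'):
    p,d=vision.read_camera(n);np.savez(f"pics/{n}1.npz",p=p,d=d)
    q=proj(n,(.555,.026,.14)).astype(int);c=p[q[1]-60:q[1]+60,q[0]-65:q[0]+65];cv2.imwrite(f"pics/{n}1.png",cv2.resize(c,(0,0),fx=3,fy=3,interpolation=cv2.INTER_CUBIC)[...,::-1])
a=cv2.imread('pics/top1.png');b=cv2.imread('pics/side1.png');cv2.imwrite('pics/both1.png',np.hstack([a,b]))
E
```

```text
time: 5.48
tool_pos: [0.555, 0.0266, 0.3627]
tool_rot: [3.138, -0.001, -1.952]
contact_force: [-0.5, 0.5, -3.8]
opening: 0.0239
grip_force: 50.0
t 5.48 shift [ 0.3 -0.2  2.7] roll -0.005 yaw -1.952 q1 -0.09 q6 -2.85 F [-0.5  0.5 -3.8] T [ 0.109 -0.095  0.011] open 0.0239 grip 50.0 pos [0.555  0.0266 0.3627]
[0.55499724 0.02657932 0.36265655]
```

View pics/both1.png

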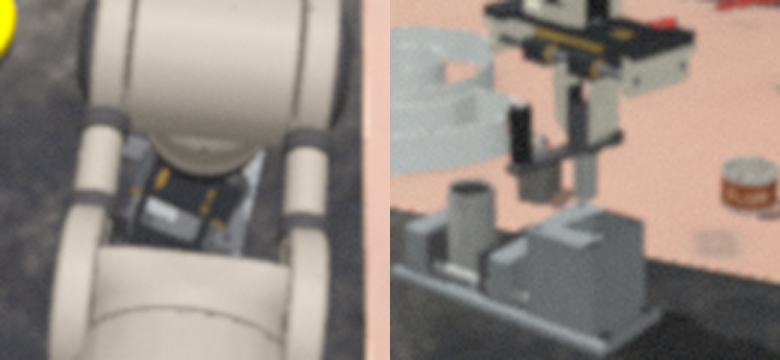

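```bash
python3 -m crank '[[-1,0,0,15,0],[-1,0,0,26,0],[-1,0,0,28,0],[-1,0,0,30,0],[-1,0,0,31,0],[-1,0,0,32,0],[-1,0,0,32,0]]'
python3 -c "
from h import *
go(.555,.0262,.36,4.336)"
```

```text
time: 6.17
tool_pos: [0.5555, 0.0267, 0.3331]
tool_rot: [-3.141, 0.0, -1.951]
contact_force: [-0.2, 0.0, -5.0]
opening: 0.0235
grip_force: 50.0
t 6.17 shift [  0.6   0.3 -26.9] roll -0.003 yaw -1.951 q1 -0.09 q6 -2.852 F [-0.2  0.  -5. ] T [ 0.122 -0.064 -0.004] open 0.0235 grip 50.0 pos [0.5555 0.0267 0.3331]
```

```bash
python3 -m crank '[[-1,0,0,1,0],[-1,0,0,2,0],[-1,0,0,3,0],[-1,0,0,4,0],[-1,0,0,5,0],[-1,0,0,5,0]]'
python3 -c "
from h import *
go(.555,.0262,.36,4.336)"
```

```text
time: 6.67
tool_pos: [0.5554, 0.0267, 0.3275]
tool_rot: [3.141, -0.0, -1.95]
contact_force: [-0.2, 0.4, -4.5]
opening: 0.0238
grip_force: 50.0
t 6.67 shift [  0.6   0.2 -32.5] roll -0.003 yaw -1.95 q1 -0.09 q6 -2.852 F [-0.2  0.4 -4.5] T [ 0.132 -0.034  0.047] open 0.0238 grip 50.0 pos [0.5554 0.0267 0.3275]
```

In the well without contact. I'll go down towards the socket's rim, expected at TCP 0.310.

```bash
python3 -m crank '[[-1,0,0,3,0],[-1,0,0,6,0],[-1,0,0,9,0],[-1,0,0,12,0],[-1,0,0,14,0],[-1,0,0,15,0],[-1,0,0,15,0]]'
python3 -c "
from h import *
go(.555,.0262,.36,4.336)"
```

```text
time: 7.25
tool_pos: [0.5554, 0.0266, 0.3124]
tool_rot: [3.141, -0.0, -1.95]
contact_force: [0.9, 1.6, -3.6]
opening: 0.0237
grip_force: 50.0
t 7.25 shift [  0.6   0.2 -47.6] roll -0.003 yaw -1.95 q1 -0.09 q6 -2.852 F [ 0.9  1.6 -3.6] T [ 0.085 -0.092 -0.01 ] open 0.0237 grip 50.0 pos [0.5554 0.0266 0.3124]
```

```bash
python3 -m crank '[[-1,0,0,1,0],[-1,0,0,2,0],[-1,0,0,3,0],[-1,0,0,3,0],[-1,0,0,3,0]]'
python3 -c "
from h import *
go(.555,.0262,.36,4.336)"
```

```text
time: 7.67
tool_pos: [0.5554, 0.0267, 0.3097]
tool_rot: [-3.142, -0.0, -1.95]
contact_force: [0.1, -1.1, -4.7]
opening: 0.0236
grip_force: 50.0
t 7.67 shift [  0.6   0.2 -50.3] roll -0.003 yaw -1.95 q1 -0.09 q6 -2.852 F [ 0.1 -1.1 -4.7] T [ 0.165 -0.003 -0.052] open 0.0236 grip 50.0 pos [0.5554 0.0267 0.3097]
```

```bash
python3 -m crank '[[-1,0,0,1,0],[-1,0,0,2,0],[-1,0,0,2,0],[-1,0,0,2,0]]'
python3 -c "
from h import *
go(.555,.0262,.36,4.336)"
```

```text
time: 8.0
tool_pos: [0.5555, 0.0266, 0.3081]
tool_rot: [-3.141, -0.0, -1.95]
contact_force: [-0.7, -0.4, -0.4]
opening: 0.0235
grip_force: 50.0
t 8.0 shift [  0.5   0.2 -51.9] roll -0.003 yaw -1.95 q1 -0.09 q6 -2.852 F [-0.7 -0.4 -0.4] T [-0.089  0.137 -0.025] open 0.0235 grip 50.0 pos [0.5555 0.0266 0.3081]
```

```bash
python3 -m crank '[[-1,0,0,1,0],[-1,0,0,1,0.03],[-1,0,0,1,0.06],[-1,0,0,1,0.09],[-1,0,0,1,0.12],[-1,0,0,1,0.15],[-1,0,0,1,0.15]]'
python3 -c "
from h import *
go(.555,.0262,.36,4.336)"
```

```text
time: 8.58
tool_pos: [0.5553, 0.0267, 0.3072]
tool_rot: [-3.141, -0.0, -2.101]
contact_force: [-2.6, 0.1, 4.4]
opening: 0.0234
grip_force: 50.0
t 8.58 shift [  0.5  -0.  -52.8] roll -0.154 yaw -2.101 q1 -0.09 q6 -2.701 F [-2.6  0.1  4.4] T [0.065 0.595 0.031] open 0.0234 grip 50.0 pos [0.5553 0.0267 0.3072]
```

```bash
python3 -m crank '[[-1,0,0,0.5,0.04],[-1,0,0,0.5,0.08],[-1,0,0,0.5,0.12],[-1,0,0,0.5,0.16],[-1,0,0,0.5,0.2],[-1,0,0,0.5,0.24],[-1,0,0,0.5,0.28],[-1,0,0,0.5,0.3],[-1,0,0,0.5,0.3]]'
python3 -c "
from h import *
go(.555,.0262,.36,4.336)"
```

```text
time: 9.33
tool_pos: [0.5551, 0.0264, 0.3054]
tool_rot: [3.141, -0.002, -2.4]
contact_force: [-2.4, -3.6, -4.8]
opening: 0.0238
grip_force: 50.0
t 9.33 shift [  0.3  -0.  -54.6] roll -0.453 yaw -2.4 q1 -0.09 q6 -2.402 F [-2.4 -3.6 -4.8] T [-0.683  0.341  0.229] open 0.0238 grip 50.0 pos [0.5551 0.0264 0.3054]
```

```bash
python3 -m crank '[[-1,0,0,1,0],[-1,0,0,2,0],[-1,0,0,2,0]]'
python3 -c "
from h import *
go(.555,.0262,.36,4.336)"
```

```text
time: 9.58
tool_pos: [0.5551, 0.0264, 0.305]
tool_rot: [-3.141, -0.001, -2.399]
contact_force: [-5.1, -3.0, 3.9]
opening: 0.0236
grip_force: 50.0
t 9.58 shift [  0.3  -0.1 -55. ] roll -0.452 yaw -2.399 q1 -0.09 q6 -2.403 F [-5.1 -3.   3.9] T [-0.664  1.118  0.168] open 0.0236 grip 50.0 pos [0.5551 0.0264 0.305 ]
```

```bash
python3 -m crank '[[-1,0.4,0,0,0.03],[-1,0.7,0,0,0.06],[-1,0.7,0,0,0.09],[-1,0.7,0,0,0.12],[-1,0.7,0,0,0.12]]'
python3 -c "
from h import *
go(.555,.0262,.36,4.336)"
```

```text
time: 10.0
tool_pos: [0.5547, 0.0263, 0.305]
tool_rot: [-3.141, 0.0, -2.52]
contact_force: [-5.4, -2.2, 5.2]
opening: 0.0235
grip_force: 50.0
t 10.0 shift [ -0.2  -0.2 -55. ] roll -0.573 yaw -2.52 q1 -0.091 q6 -2.283 F [-5.4 -2.2  5.2] T [-0.298  0.997  0.346] open 0.0235 grip 50.0 pos [0.5547 0.0263 0.305 ]
```

```bash
python3 -m crank '[[-1,0.5,0,0,-0.03],[-1,0.5,0,0,-0.06],[-1,0.5,0,1,-0.06],[-1,0.5,0,2,-0.06],[-1,0.5,0,2,-0.06]]'
python3 -c "
from h import *
go(.555,.0262,.36,4.336)"
```

```text
time: 10.42
tool_pos: [0.5546, 0.026, 0.303]
tool_rot: [-3.141, 0.001, -2.46]
contact_force: [-4.4, -2.3, 6.4]
opening: 0.0237
grip_force: 50.0
t 10.42 shift [ -0.5  -0.2 -57. ] roll -0.513 yaw -2.46 q1 -0.091 q6 -2.344 F [-4.4 -2.3  6.4] T [-0.155  0.84   0.14 ] open 0.0237 grip 50.0 pos [0.5546 0.026  0.303 ]
```

Going down, so it's engaged. I'll ease it laterally and keep descending gently.

```bash
python3 -m crank '[[-1,0.4,0,0,-0.02],[-1,0.7,0,1,-0.04],[-1,0.7,0,2,-0.04],[-1,0.7,0,3,-0.04],[-1,0.7,0,3,-0.04]]'
python3 -c "
from h import *
go(.555,.0262,.36,4.336)"
```

```text
time: 10.83
tool_pos: [0.5542, 0.0257, 0.2993]
tool_rot: [-3.141, 0.001, -2.421]
contact_force: [-0.3, 0.9, 3.6]
opening: 0.0235
grip_force: 50.0
t 10.83 shift [ -1.   -0.1 -60.7] roll -0.473 yaw -2.421 q1 -0.092 q6 -2.384 F [-0.3  0.9  3.6] T [0.347 0.092 0.06 ] open 0.0235 grip 50.0 pos [0.5542 0.0257 0.2993]
```

```bash
python3 -m crank '[[-1,0,0,1,0],[-1,0,0,2,0],[-1,0,0,3,0],[-1,0,0,4,0],[-1,0,0,5,0],[-1,0,0,6,0],[-1,0,0,6,0]]'
python3 -c "
from h import *
go(.555,.0262,.36,4.336)"
```

```text
time: 11.42
tool_pos: [0.5542, 0.0257, 0.294]
tool_rot: [-3.141, 0.001, -2.42]
contact_force: [-1.8, 2.0, 7.4]
opening: 0.024
grip_force: 50.0
t 11.42 shift [ -1.1  -0.2 -66. ] roll -0.473 yaw -2.42 q1 -0.092 q6 -2.384 F [-1.8  2.   7.4] T [0.44  0.352 0.146] open 0.024 grip 50.0 pos [0.5542 0.0257 0.294 ]
```

```bash
python3 -m crank '[[-1,0,0,1,0],[-1,0,0,1.5,0],[-1,0,0,1.5,0]]'
python3 -c "
from h import *
go(.555,.0262,.36,4.336)
n='side'
p,d=vision.read_camera(n);np.savez('pics/side2.npz',p=p,d=d)
q=proj(n,(.60,.02,.1)).astype(int);c=p[q[1]-60:q[1]+60,q[0]-80:q[0]+80];cv2.imwrite('pics/side2.png',cv2.resize(c,(0,0),fx=4,fy=4,interpolation=cv2.INTER_CUBIC)[...,::-1])"
```

```text
time: 11.67
tool_pos: [0.5542, 0.0257, 0.2935]
tool_rot: [-3.14, 0.002, -2.42]
contact_force: [-4.1, 1.5, 15.5]
opening: 0.0237
grip_force: 50.0
t 11.67 shift [ -1.1  -0.3 -66.5] roll -0.473 yaw -2.42 q1 -0.092 q6 -2.384 F [-4.1  1.5 15.5] T [0.451 0.815 0.17 ] open 0.0237 grip 50.0 pos [0.5542 0.0257 0.2935]
```

View pics/side2.png

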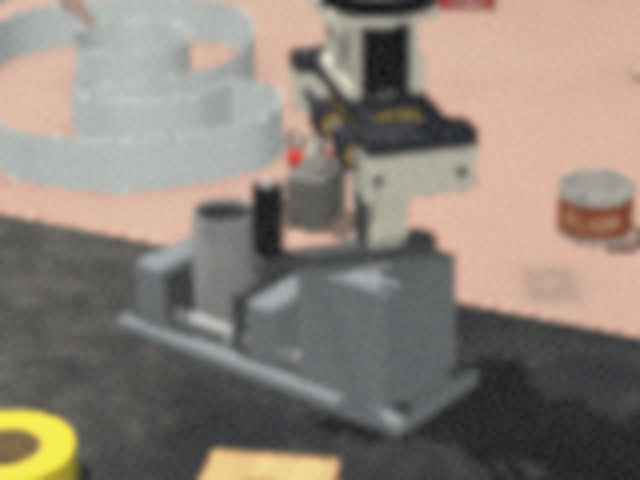

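```bash
cat >> h.py <<'E'
def jawscan(n,d,o=(.555,.026),a=-.222):
    C=cloud(n,d)-np.array([*o,0]);c,s=np.cos(a),np.sin(a)
    X=(C[...,0]*c+C[...,1]*s)*1000;Y=(-C[...,0]*s+C[...,1]*c)*1000;Z=C[...,2]*1000
    for y0,y1 in((-40,-28),(-28,-12),(-12,12),(12,28),(28,40)):
        m=(Y>y0)&(Y<y1)&(X>40)&(X<215)&(d>0);h,_=np.histogram(X[m],np.arange(40,216,4),weights=Z[m]);k,_=np.histogram(X[m],np.arange(40,216,4))
        print(n,(y0,y1),[f'{x}:{int(q)}' for x,q in zip(range(40,216,4),np.nan_to_num(h/np.maximum(k,1)))])
E
python3 - <<'E'
from h import *
jawscan('top',np.load('pics/top0.npz')['d']);jawscan('side',np.load('pics/side0.npz')['d'])
E
```

```text
top (-40, -28) ['40:0', '44:0', '48:0', '52:28', '56:39', '60:56', '64:60', '68:59', '72:58', '76:60', '80:60', '84:0', '88:39', '92:48', '96:60', '100:0', '104:30', '108:28', '112:25', '116:26', '120:28', '124:27', '128:20', '132:27', '136:24', '140:22', '144:27', '148:26', '152:23', '156:37', '160:48', '164:60', '168:63', '172:62', '176:60', '180:61', '184:60', '188:59', '192:54', '196:0', '200:0', '204:0', '208:0']
top (-28, -12) ['40:0', '44:0', '48:0', '52:0', '56:33', '60:52', '64:60', '68:59', '72:60', '76:60', '80:59', '84:0', '88:39', '92:46', '96:58', '100:0', '104:0', '108:11', '112:11', '116:41', '120:44', '124:53', '128:50', '132:53', '136:56', '140:54', '144:63', '148:38', '152:12', '156:28', '160:41', '164:59', '168:62', '172:60', '176:61', '180:62', '184:61', '188:58', '192:0', '196:0', '200:0', '204:0', '208:3']
top (-12, 12) ['40:0', '44:0', '48:41', '52:39', '56:40', '60:53', '64:59', '68:60', '72:60', '76:60', '80:59', '84:56', '88:52', '92:47', '96:60', '100:0', '104:0', '108:57', '112:61', '116:72', '120:0', '124:0', '128:0', '132:0', '136:0', '140:13', '144:12'
[... 2344 characters left out ...]
 '100:0', '104:0', '108:61', '112:76', '116:67', '120:58', '124:61', '128:62', '132:60', '136:57', '140:72', '144:46', '148:72', '152:97', '156:43', '160:37', '164:51', '168:46', '172:59', '176:57', '180:59', '184:60', '188:0', '192:0', '196:0', '200:0', '204:0', '208:0']
side (28, 40) ['40:18', '44:21', '48:17', '52:19', '56:36', '60:33', '64:38', '68:34', '72:36', '76:40', '80:35', '84:26', '88:35', '92:34', '96:24', '100:28', '104:14', '108:18', '112:18', '116:30', '120:22', '124:36', '128:35', '132:52', '136:51', '140:28', '144:16', '148:18', '152:12', '156:36', '160:37', '164:34', '168:58', '172:42', '176:49', '180:43', '184:45', '188:22', '192:10', '196:12', '200:14', '204:0', '208:0']
```

```bash
python3 -m crank '[[-1,0,0,-1,0],[-1,0,0,-1,0.06],[-1,0,0,-1,0.12],[-1,0,0,-1,0.18],[-1,0,0,-1,0.24],[-1,0,0,-1,0.3],[-1,0,0,-1,0.36],[-1,0,0,-1,0.42],[-1,0,0,-1,0.48],[-1,0,0,-1,0.54],[-1,0,0,-1,0.6]]' 60
python3 -c "
from h import *
go(.555,.0262,.36,4.336)"
```

```text
time: 12.63
tool_pos: [0.554, 0.0261, 0.2935]
tool_rot: [3.141, 0.001, -3.023]
contact_force: [-2.4, 3.7, 9.5]
opening: 0.0238
grip_force: 60.0
t 12.63 shift [ -1.1   0.1 -66.5] roll -1.076 yaw -3.023 q1 -0.091 q6 -1.782 F [-2.4  3.7  9.5] T [0.919 0.526 0.361] open 0.0238 grip 60.0 pos [0.554  0.0261 0.2935]
```

```bash
python3 -m crank '[[-1,0,0,-0.7,0.1],[-1,0,0,-0.7,0.2],[-1,0,0,-0.7,0.3],[-1,0,0,-0.7,0.4],[-1,0,0,-0.7,0.5],[-1,0,0,-0.7,0.6],[-1,0,0,-0.7,0.7],[-1,0,0,-0.7,0.8],[-1,0,0,-0.7,0.9],[-1,0,0,-0.7,1.0],[-1,0,0,-0.7,1.1],[-1,0,0,-0.7,1.2]]'
python3 -c "
from h import *
go(.555,.0262,.36,4.336)
p,d=vision.read_camera('side');np.savez('pics/side3.npz',p=p,d=d)
jawscan('side',d)"
```

```text
time: 13.63
tool_pos: [0.5543, 0.0268, 0.2936]
tool_rot: [3.139, -0.002, 2.058]
contact_force: [1.0, 7.3, 3.7]
opening: 0.0239
grip_force: 60.0
t 13.63 shift [ -0.8   0.5 -66.4] roll -2.278 yaw 2.058 q1 -0.091 q6 -0.58 F [1.  7.3 3.7] T [ 1.694 -0.258  0.35 ] open 0.0239 grip 60.0 pos [0.5543 0.0268 0.2936]
side (-40, -28) ['40:0', '44:0', '48:0', '52:0', '56:0', '60:0', '64:0', '68:0', '72:0', '76:0', '80:0', '84:0', '88:0', '92:0', '96:0', '100:54', '104:54', '108:51', '112:0', '116:0', '120:0', '124:0', '128:0', '132:0', '136:0', '140:0', '144:0', '148:0', '152:0', '156:0', '160:0', '164:0', '168:0', '172:0', '176:0', '180:0', '184:0', '188:0', '192:0', '196:0', '200:0', '204:0', '208:0']
side (-28, -12) ['40:0', '44:0', '48:0', '52:0', '56:0', '60:0', '64:0', '68:0', '72:0', '76:0', '80:0', '84:0', '88:0', '92:56', '96:0', '100:58', '104:53', '108:57', '112:0', '116:0', '120:0', '124:98', '128:95', '132:96', '136:95', '140:90', '144:92', '148:94', '152:87', '156:0', '160:0', '164:0', '168:0', '172:0', '176:0', '180:0', '184:59', '188:0', '192:0', '196:0', '200:0', '204:0', '208:0
[... 585 characters left out ...]
100:54', '104:54', '108:62', '112:76', '116:76', '120:76', '124:69', '128:54', '132:56', '136:62', '140:61', '144:59', '148:79', '152:99', '156:39', '160:39', '164:56', '168:60', '172:60', '176:58', '180:59', '184:59', '188:0', '192:0', '196:0', '200:0', '204:0', '208:0']
side (28, 40) ['40:25', '44:19', '48:18', '52:63', '56:85', '60:91', '64:68', '68:41', '72:64', '76:80', '80:82', '84:79', '88:63', '92:32', '96:21', '100:29', '104:36', '108:37', '112:13', '116:26', '120:20', '124:40', '128:45', '132:56', '136:48', '140:26', '144:20', '148:13', '152:19', '156:35', '160:31', '164:41', '168:43', '172:45', '176:32', '180:58', '184:59', '188:28', '192:29', '196:13', '200:12', '204:8', '208:0']
```

```bash
python3 -m crank '[[-1,0.5,0.2,0,0.08],[-1,0.5,0.2,0,0.16],[-1,0.5,0.2,0,0.24],[-1,0.5,0.2,0,0.32],[-1,0.5,0.2,0,0.40],[-1,0.5,0.2,0,0.48],[-1,0.5,0.2,0,0.56]]'
python3 -c "
from h import *
go(.555,.0262,.36,4.336)"
```

```text
time: 14.27
tool_pos: [0.5546, 0.0272, 0.2936]
tool_rot: [3.139, -0.003, 1.499]
contact_force: [2.5, 7.4, 1.6]
opening: 0.0239
grip_force: 60.0
t 14.27 shift [ -0.7   0.7 -66.4] roll -2.837 yaw 1.499 q1 -0.09 q6 -0.02 F [2.5 7.4 1.6] T [ 1.431 -0.581  0.365] open 0.0239 grip 60.0 pos [0.5546 0.0272 0.2936]
```

```bash
python3 -m crank '[[-1,0,0,0,0.05],[-1,0,0,0,0.10],[-1,0,0,0,0.15],[-1,0,0,0,0.20]]'
python3 -c "
from h import *
go(.555,.0262,.36,4.336)"
```

```text
time: 14.6
tool_pos: [0.5547, 0.0271, 0.2936]
tool_rot: [3.139, -0.003, 1.3]
contact_force: [3.4, 6.6, 1.3]
opening: 0.0237
grip_force: 60.0
t 14.6 shift [ -0.6   0.7 -66.4] roll -3.036 yaw 1.3 q1 -0.09 q6 0.179 F [3.4 6.6 1.3] T [ 1.383 -0.733  0.382] open 0.0237 grip 60.0 pos [0.5547 0.0271 0.2936]
```

```bash
python3 -m crank '[[-1,0,0,0,0.05],[-1,0,0,0,0.10],[-1,0,0,0,0.15],[-1,0,0,0,0.20]]'
python3 -c "
from h import *
go(.555,.0262,.36,4.336)
p,d=vision.read_camera('side');np.savez('pics/side4.npz',p=p,d=d)
q=proj('side',(.65,.02,.05)).astype(int);c=p[q[1]-50:q[1]+40,q[0]-60:q[0]+60];cv2.imwrite('pics/side4.png',cv2.resize(c,(0,0),fx=6,fy=6,interpolation=cv2.INTER_CUBIC)[...,::-1])
"
```

```text
time: 14.93
tool_pos: [0.5549, 0.0271, 0.2936]
tool_rot: [3.139, -0.004, 1.1]
contact_force: [2.9, 5.5, 0.5]
opening: 0.0236
grip_force: 60.0
t 14.93 shift [ -0.5   0.7 -66.4] roll 3.048 yaw 1.1 q1 -0.09 q6 0.379 F [2.9 5.5 0.5] T [ 1.398 -0.839  0.402] open 0.0236 grip 60.0 pos [0.5549 0.0271 0.2936]
```

View pics/side4.png

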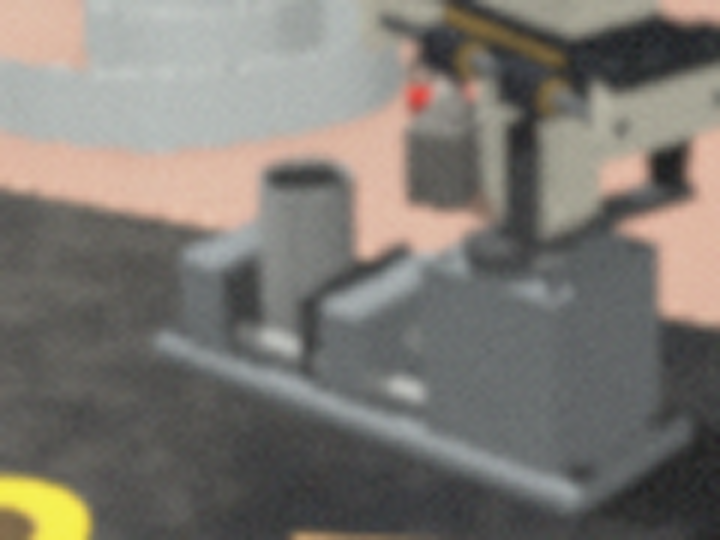

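```bash
python3 -m crank '[[-1,0,0,0,0.05],[-1,0,0,0,0.10],[-1,0,0,0,0.15]]'
python3 -c "
from h import *
go(.555,.0262,.36,4.336)"
python3 -m crank '[[-1,0,0,0,0.05],[-1,0,0,0,0.10],[-1,0,0,0,0.15]]'
python3 -c "
from h import *
go(.555,.0262,.36,4.336)
p,d=vision.read_camera('side');np.savez('pics/side5.npz',p=p,d=d)
q=proj('side',(.65,.02,.05)).astype(int);c=p[q[1]-50:q[1]+40,q[0]-60:q[0]+60];cv2.imwrite('pics/side5.png',cv2.resize(c,(0,0),fx=6,fy=6,interpolation=cv2.INTER_CUBIC)[...,::-1])
"
```

```text
time: 15.23
tool_pos: [0.5549, 0.027, 0.2936]
tool_rot: [3.139, -0.004, 0.951]
contact_force: [3.6, 6.7, 0.7]
opening: 0.023
grip_force: 60.0
t 15.23 shift [ -0.4   0.7 -66.4] roll 2.898 yaw 0.951 q1 -0.09 q6 0.529 F [3.6 6.7 0.7] T [ 1.335 -0.891  0.31 ] open 0.023 grip 60.0 pos [0.5549 0.027  0.2936]
time: 15.48
tool_pos: [0.555, 0.027, 0.2936]
tool_rot: [3.14, -0.005, 0.801]
contact_force: [4.3, 5.0, 0.1]
opening: 0.0236
grip_force: 60.1
t 15.48 shift [ -0.3   0.7 -66.4] roll 2.748 yaw 0.801 q1 -0.09 q6 0.679 F [4.3 5.  0.1] T [ 1.244 -0.977  0.429] open 0.0236 grip 60.1 pos [0.555  0.027  0.2936]
```

View pics/side5.png

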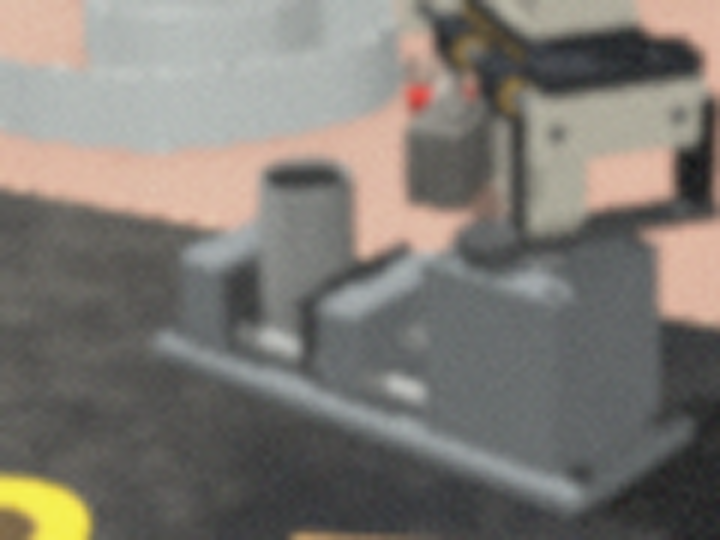

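```bash
python3 -m crank '[[-1,0,0,0,0.05],[-1,0,0,0,0.10],[-1,0,0,0,0.15],[-1,0,0,0,0.20]]'
python3 -c "
from h import *
go(.555,.0262,.36,4.336)"
python3 -m crank '[[1,0,0,0,0],[1,0,0,0,0],[1,0,0,0,0],[1,0,0,0,0],[1,0,0,0,0],[1,0,0,0,0],[1,0,0,0,0],[1,0,0,-30,0],[1,0,0,-70,0],[1,0,0,-100,0],[1,0,0,-120,0],[1,0,0,-120,0]]'
python3 -c "
from h import *
go(.45,-.33,.41,.6)"
```

```text
time: 15.87
tool_pos: [0.5551, 0.0269, 0.2936]
tool_rot: [3.14, -0.005, 0.601]
contact_force: [4.9, 4.8, -0.9]
opening: 0.0237
grip_force: 60.1
t 15.87 shift [ -0.1   0.6 -66.4] roll 2.548 yaw 0.601 q1 -0.09 q6 0.879 F [ 4.9  4.8 -0.9] T [ 1.133 -1.023  0.499] open 0.0237 grip 60.1 pos [0.5551 0.0269 0.2936]
time: 16.87
tool_pos: [0.5544, 0.026, 0.4185]
tool_rot: [3.136, -0.007, 0.603]
contact_force: [0.7, 1.0, 0.4]
opening: 0.0914
grip_force: 0.0
t 16.87 shift [-287.9  234.     7.9] roll 0.003 yaw 0.603 q1 -0.091 q6 0.877 F [0.7 1.  0.4] T [-0.044 -0.096  0.023] open 0.0914 grip 0.0 pos [0.5544 0.026  0.4185]
```

```bash
python3 -m crank '[[1,-288,234,0,0],[1,-288,234,0,0],[1,-288,234,0,0],[1,-288,234,0,0],[1,-288,234,0,0],[1,-288,234,0,0],[1,-288,234,0,0],[1,-288,234,0,0],[1,-288,234,0,0],[1,-288,234,0,0]]'
python3 - <<'E'
from h import *
o=np.array([.555,.026]);a=-.222
ex=np.array([np.cos(a),np.sin(a)]);ey=np.array([-np.sin(a),np.cos(a)])
imgs={}
for n in('top','side'):
    L=[vision.read_camera(n) for _ in range(8)]
    imgs[n+'1']=np.mean([l[0] for l in L],0).astype(np.float32)
    imgs[n+'0']=np.load(f'pics/{n}0.npz')['p'].astype(np.float32)
    np.savez(f'pics/{n}6.npz',p=imgs[n+'1'],d=np.median([l[1] for l in L],0))
def rect(n,img,z,xs,ys):
    K,R,t=cal(n);X,Y=np.meshgrid(xs,ys)
    W=np.stack([o[0]+X*ex[0]/1e3+Y*ey[0]/1e3,o[1]+X*ex[1]/1e3+Y*ey[1]/1e3,np.full(X.shape,z)],-1)
    p=(W@R.T+t)@K.T;m=(p[...,:2]/p[...,2:]).astype(np.float32)
    return cv2.remap(img.mean(-1),m,None,cv2.INTER_CUBIC)
xs=np.arange(40,200,.5);ys=np.arange(-50,50,.5)
out=[]
for n in('top','side'):
    for k in'01':
        r=rect(n,imgs[n+k],.060,xs,ys);out.append(r)
        for y0,y1 in((-38,-26),(26,38)):
            g=r[(ys>y0)&(ys<y1)].mean(0)
            print(n,k,(y0,y1),[f'{int(x)}:{int(q)}' for x,q in zip(xs[::4],g[::4])][4:36])
cv2.imwrite('pics/rect.png',cv2.resize(np.vstack([np.hstack(out[:2]),np.hstack(out[2:])]),(0,0),fx=1.25,fy=1.25))
go(.5551,.0269,.2936,.601)
E
```

```text
time: 17.7
tool_pos: [0.447, -0.3357, 0.4122]
tool_rot: [3.141, 0.002, 0.597]
contact_force: [-0.3, -0.0, 1.0]
opening: 0.0917
grip_force: 0.0
top 0 (-38, -26) ['48:165', '50:145', '52:127', '54:113', '56:112', '58:128', '60:157', '62:180', '64:194', '66:199', '68:200', '70:200', '72:201', '74:202', '76:202', '78:201', '80:199', '82:192', '84:172', '86:143', '88:111', '90:92', '92:98', '94:120', '96:145', '98:169', '100:189', '102:201', '104:205', '106:206', '108:205', '110:205']
top 0 (26, 38) ['48:174', '50:158', '52:141', '54:126', '56:118', '58:128', '60:151', '62:175', '64:189', '66:195', '68:197', '70:197', '72:198', '74:199', '76:199', '78:198', '80:198', '82:192', '84:176', '86:150', '88:120', '90:100', '92:100', '94:119', '96:143', '98:166', '100:186', '102:199', '104:204', '106:206', '108:207', '110:207']
top 1 (-38, -26) ['48:199', '50:198', '52:197', '54:196', '56:193', '58:180', '60:161', '62:146', '64:141', '66:141', '68:139', '70:133', '72:121', '74:110', '76:111', '78:128', '80:156', '82:180', '84:193', '86:199', '88:201', '90:202', '92:202', '94:202', '96:202', '98:2
[... 1358 characters left out ...]
, '98:180', '100:177', '102:170', '104:161', '106:150', '108:142', '110:141']
side 1 (26, 38) ['48:115', '50:111', '52:108', '54:105', '56:102', '58:99', '60:98', '62:97', '64:97', '66:97', '68:98', '70:101', '72:106', '74:114', '76:124', '78:134', '80:145', '82:153', '84:160', '86:163', '88:165', '90:166', '92:165', '94:163', '96:158', '98:150', '100:137', '102:121', '104:105', '106:93', '108:88', '110:90']
t 18.5 shift [ 289.5 -234.   119.8] roll 0.002 yaw 0.603 q1 -0.771 q6 0.197 F [-0.6  0.3  0.4] T [ 0.018 -0.017 -0.046] open 0.0914 grip 0.0 pos [ 0.4493 -0.3299  0.4135][ WARN:0@6.493] global loadsave.cpp:1063 imwrite_ Unsupported depth image for selected encoder is fallbacked to CV_8U.
```

View pics/rect.png

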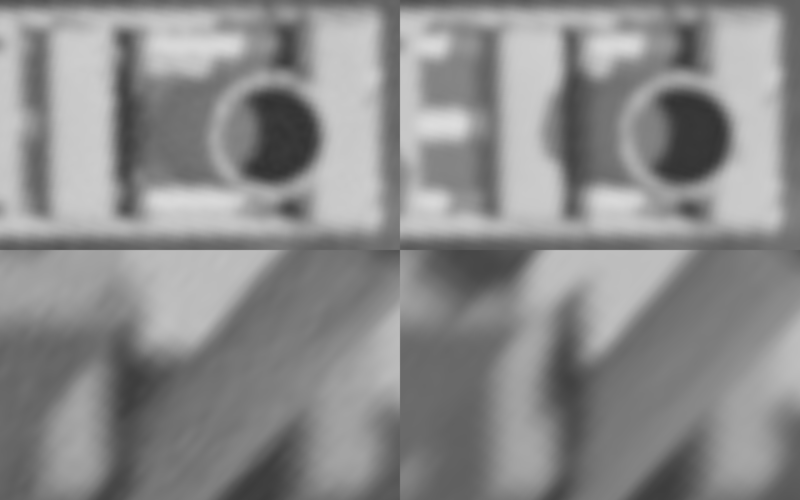

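```bash
python3 - <<'E'
from h import *
o=np.array([.555,.026]);a=-.222
ex=np.array([np.cos(a),np.sin(a)]);ey=np.array([-np.sin(a),np.cos(a)])
def prof(n,img,z,xs,ys):
    K,R,t=cal(n);X,Y=np.meshgrid(xs,ys)
    W=np.stack([o[0]+X*ex[0]/1e3+Y*ey[0]/1e3,o[1]+X*ex[1]/1e3+Y*ey[1]/1e3,np.full(X.shape,z)],-1)
    p=(W@R.T+t)@K.T;m=(p[...,:2]/p[...,2:]).astype(np.float32)
    return cv2.remap(img.mean(-1),m,None,cv2.INTER_CUBIC).mean(0)
xs=np.arange(30,215,.25)
def edge(g,lo,hi):  # strongest gradient centroid
    m=(xs>=lo)&(xs<=hi);d=np.gradient(g,xs);dm=d[m];i=np.argmax(abs(dm));c=xs[m][i]
    w=(abs(xs-c)<4)*np.clip(d*np.sign(dm[i]),0,None);return round((w*xs).sum()/w.sum(),2)
for n in('top','side'):
  for k in'06':
    img=np.load(f'pics/{n}{k}.npz')['p'].astype(np.float32)
    for y0,y1 in((-38,-26),(26,38)):
        ys=np.arange(y0,y1,.5);g=prof(n,img,.060,xs,ys);g2=prof(n,img,.062,xs,ys)
        sh=0 if k=='0' else 20
        print(n,k,y0,'blockrear',edge(g,50+sh,70+sh),'front',edge(g,78+sh,92+sh),'fixface',edge(g2,155,170),'fixback',edge(g2,180,200),'hous',edge(prof(n,img,.1,xs,ys),33,43))
  for k in'06':
    C=cloud(n,np.load(f'pics/{n}{k}.npz')['d']);m=(abs(C[...,2]-.1015)<.007)&(C[...,0]>.65)&(C[...,0]<.78)&(abs(C[...,1])<.06)
    P=C[m][:,:2];(cx,cy),r=cv2.minEnclosingCircle(np.float32(P*1000));q=np.array([cx,cy])/1e3-o;print(n,k,'pipe',(q@ex*1e3).round(1),(q@ey*1e3).round(1),r)
    H=(abs(C[...,2]-.1)<.006)
C=cloud('top',np.load('pics/top6.npz')['d'])
for nm,z0,z1 in(('grip',.14,.154),('knob',.158,.175),('arm',.11,.12)):
    m=(C[...,2]>z0)&(C[...,2]<z1)&(C[...,0]>.45)&(C[...,0]<.68)&(abs(C[...,1]-.03)<.12);print(nm,m.sum(),np.median(C[m],0).round(4) if m.any() else '')
E
```

```text
top 0 -38 blockrear 59.47 front 86.36 fixface 158.84 fixback 190.96 hous 39.87
top 0 26 blockrear 60.11 front 86.51 fixface 164.51 fixback 191.74 hous 42.83
top 6 -38 blockrear 79.61 front 104.91 fixface 163.55 fixback 191.34 hous 33.13
top 6 26 blockrear 79.92 front 105.11 fixface 164.23 fixback 191.73 hous 33.58
top 0 pipe 135.1 2.7 24.089332580566406
top 6 pipe 139.7 2.5 23.91663360595703
side 0 -38 blockrear 59.27 front 79.28 fixface 157.05 fixback 200.28 hous 43.6
side 0 26 blockrear 57.09 front 82.55 fixface 160.58 fixback 186.65 hous 38.13
side 6 -38 blockrear 87.45 front 104.44 fixface 161.12 fixback 201.0 hous 41.99
side 6 26 blockrear 77.27 front 102.52 fixface 160.46 fixback 189.4 hous 34.23
side 0 pipe 136.0 4.8 27.69870948791504
side 6 pipe 138.8 4.5 24.182985305786133
grip 123 [0.5535 0.0248 0.1466]
knob 72 [ 0.4939 -0.0205  0.1645]
arm 302 [0.54   0.0143 0.1137]
```

```bash
python3 -m crank '[[1,290,-234,0,0],[1,290,-234,0,0],[1,290,-234,0,0],[1,290,-234,0,0],[1,290,-234,0,0],[1,290,-234,0,0],[1,290,-234,0,0],[1,290,-234,0,0],[1,290,-234,0,0],[1,290,-234,0,0],[1,290,-234,0,0],[1,290,-234,0,0]]'
python3 -c "
from h import *
go(.5548,.0265,.2945,.62)"
```

```text
time: 19.5
tool_pos: [0.5554, 0.0269, 0.4132]
tool_rot: [3.141, 0.001, 0.603]
contact_force: [0.5, 0.2, -0.1]
opening: 0.0918
grip_force: 0.0
t 19.5 shift [-6.000e-01 -1.000e-01  1.187e+02] roll -0.017 yaw 0.603 q1 -0.089 q6 0.878 F [ 0.5  0.2 -0.1] T [-0.017 -0.024 -0.058] open 0.0918 grip 0.0 pos [0.5554 0.0269 0.4132]
```

```bash
python3 -m crank '[[1,-0.5,0,40,-0.02],[1,-0.5,0,80,-0.02],[1,-0.5,0,105,-0.02],[1,-0.5,0,118,-0.02],[1,-0.5,0,118,-0.02],[-1,-0.5,0,118,-0.02],[-1,-0.5,0,118,-0.02],[-1,-0.5,0,118,-0.02],[-1,-0.5,0,118,-0.02],[-1,-0.5,0,118,-0.02],[-1,-0.5,0,118,-0.02],[-1,-0.5,0,118,-0.02]]' 60
python3 -m crank '[[-1,0,0,0,0],[-1,0,0,0,0],[-1,0,0,0,0],[-1,0,0,0,0],[-1,0,0,0,0],[-1,0,0,0,0],[-1,0,0,0,0],[-1,0,0,0,0],[-1,0,0,0,0],[-1,0,0,0,0]]'
python3 -c "
from h import *
go(.5548,.0265,.2945,.62)"
```

```text
time: 20.5
tool_pos: [0.5551, 0.0269, 0.2958]
tool_rot: [3.141, -0.0, 0.623]
contact_force: [-0.2, 1.3, 0.8]
opening: 0.0499
grip_force: 0.0
time: 21.33
tool_pos: [0.5552, 0.0268, 0.2954]
tool_rot: [3.141, 0.0, 0.623]
contact_force: [1.1, -1.0, -1.1]
opening: 0.0239
grip_force: 59.7
t 21.33 shift [-0.5  0.   0.9] roll 0.003 yaw 0.623 q1 -0.09 q6 0.858 F [ 1.1 -1.  -1.1] T [-0.226 -0.16   0.093] open 0.0239 grip 59.7 pos [0.5552 0.0268 0.2954]
```

```bash
R='import sys;sys.path.insert(0,".")
from cell import telemetry as t
s=t.observe();print(s["torque"].round(3),s["tool_rot"][2].round(3))'
python3 -m crank '[[-1,0,0,0,0.04],[-1,0,0,0,0.08],[-1,0,0,0,0.12]]' >/dev/null; python3 -c "$R"
python3 -m crank '[[-1,0,0,0,0.03]]'>/dev/null; python3 -c "$R"
python3 -m crank '[[-1,0,0,0,0.03]]'>/dev/null; python3 -c "$R"
python3 -m crank '[[-1,0,0,0,0.02]]'>/dev/null; python3 -c "$R"
python3 -m crank '[[-1,0,0,0,0.02]]'>/dev/null; python3 -c "$R"
python3 -m crank '[[-1,0,0,0,0]]'>/dev/null; python3 -c "$R"
```

```text
[-0.198 -0.138  0.544] 0.502
[-0.114 -0.174  0.48 ] 0.472
[-0.169 -0.119  0.534] 0.442
[-0.179 -0.112  0.538] 0.422
[-0.201 -0.203  0.521] 0.402
[-0.216 -0.152  0.445] 0.402
```

```bash
python3 -m crank '[[1,0,0,0,0],[1,0,0,0,0],[1,0,0,0,0],[1,0,0,0,0],[1,0,0,0,0],[1,0,0,0,0],[1,0,0,0,0],[1,0,0,-30,0],[1,0,0,-70,0],[1,0,0,-100,0],[1,0,0,-120,0],[1,0,0,-120,0]]'
python3 -c "
from h import *
go(.45,-.33,.41,.6)"
```

```text
time: 23.0
tool_pos: [0.5556, 0.0269, 0.4206]
tool_rot: [3.137, -0.008, 0.403]
contact_force: [0.4, -0.1, 0.3]
opening: 0.0912
grip_force: 0.0
t 23.0 shift [-237.2  286.8    9.9] roll -0.197 yaw 0.403 q1 -0.089 q6 1.079 F [ 0.4 -0.1  0.3] T [ 0.005 -0.011  0.023] open 0.0912 grip 0.0 pos [0.5556 0.0269 0.4206]
```

```bash
python3 -m crank '[[1,-237,287,0,0],[1,-237,287,0,0],[1,-237,287,0,0],[1,-237,287,0,0],[1,-237,287,0,0],[1,-237,287,0,0],[1,-237,287,0,0],[1,-237,287,0,0],[1,-237,287,0,0],[1,-237,287,0,0]]' >/dev/null
python3 - <<'E'
from h import *
o=np.array([.555,.026]);a=-.222
ex=np.array([np.cos(a),np.sin(a)]);ey=np.array([-np.sin(a),np.cos(a)])
def prof(n,img,z,xs,ys):
    K,R,t=cal(n);X,Y=np.meshgrid(xs,ys)
    W=np.stack([o[0]+X*ex[0]/1e3+Y*ey[0]/1e3,o[1]+X*ex[1]/1e3+Y*ey[1]/1e3,np.full(X.shape,z)],-1)
    p=(W@R.T+t)@K.T;m=(p[...,:2]/p[...,2:]).astype(np.float32)
    return cv2.remap(img.mean(-1),m,None,cv2.INTER_CUBIC).mean(0)
xs=np.arange(50,110,.1)
for n in('top','side'):
    L=[vision.read_camera(n) for _ in range(6)];img=np.mean([l[0] for l in L],0).astype(np.float32);d=np.median([l[1] for l in L],0)
    np.savez(f'pics/{n}7.npz',p=img,d=d)
    for k in'06':
        ref=np.load(f'pics/{n}{k}.npz')['p'].astype(np.float32)
        for y0,y1 in((-38,-26),(26,38)):
            ys=np.arange(y0,y1,.5)
            if n=='side' and y0<0: continue
            for e,lo in(('rear',58),('front',83)):
                s0=0 if k=='0' else 20
                x=np.arange(lo-4,lo+6,.1)+s0;gr=prof(n,ref,.06,x,ys)
                c=[(((prof(n,img,.06,x+s,ys)-gr)**2).mean(),s) for s in np.arange(-1,2.5,.1)+(20 if k=='0' else 0)]
                print(n,'vs',k,y0,e,round(min(c)[1],1))
    C=cloud(n,d)
    for nm,z0,z1,x0 in(('grip',.138,.156,.45),('knob',.156,.178,.45),('pipe',.094,.109,.66)):
        m=(C[...,2]>z0)&(C[...,2]<z1)&(C[...,0]>x0)&(C[...,0]<.78)&(abs(C[...,1]-.0)<.12);print(nm,m.sum(),np.median(C[m],0).round(4))
E
```

```text
top vs 0 -38 rear 21.1
top vs 0 -38 front 20.2
top vs 0 26 rear 21.0
top vs 0 26 front 20.0
top vs 6 -38 rear 1.0
top vs 6 -38 front 0.8
top vs 6 26 rear 1.1
top vs 6 26 front 1.2
grip 124 [0.5533 0.0247 0.1466]
knob 69 [ 0.4867 -0.0071  0.1644]
pipe 110 [ 0.6929 -0.002   0.1022]
side vs 0 26 rear 20.6
side vs 0 26 front 20.6
side vs 6 26 rear 1.3
side vs 6 26 front 0.5
grip 103 [0.4976 0.0048 0.1444]
knob 35 [ 0.4852 -0.0012  0.1613]
pipe 87 [0.691  0.0031 0.0985]
```

```bash
python3 -c "
from h import *
print(ticket.hand_in())"
```

```text
the job is handed in; nothing more can be done
None
```

The largest crank is fully home in the vice and wound clockwise until the pipe is held upright against the fixed jaw, with the plate pressed in about 4 mm of its 8 mm (estimates 3.5–4.5 mm); the job is handed in, and no verdict came back.

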